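Index the buckle-marking turntable to its print stop

ROBOT

A 7-joint arm with a two-finger parallel gripper is mounted at the origin on the work surface. World frame = base frame: x ahead of the robot, y to its left, z up, the work surface at z = 0. Lengths are in m, angles in rad, forces in N, time in s.
With the tool pointing down it reaches from about 0.35 to 0.775 m from the base axis. Payload 3.1 kg.
Tool frame: the origin (TCP) lies on the centre line of the jaws, within the pads' length; the fingertips stand 17 mm ahead of it and the grasp point (between the pads) lies 2 mm behind it; x points along the fingers, y is the direction in which the jaws open and shut, and the axes are right-handed (so a half turn about x gives the same grasp; the last joint's range is limited). The gripper opens to 85 mm and grips with 20 to 120 N. Pads are 22 mm wide; open, the fingers measure 114 mm over their backs; the gripper's body (76 mm by 85 mm) begins 54 mm behind the grasp point. The pads swing forward as they close: fully open they stand 13 mm farther back than shut.
Start: joints at [-1.267, 0.311, 0.014, 1.512, -0.004, 1.319, -0.027], TCP at [0.186, 0.517, 0.248] pointing down, gripper open.
Joint ranges: [-2.7, 2.7], [-0.3, 1.91], [-1.27, 1.3], [0.12, 2.57], [-1.44, 4.58], [0.2, 2.03], [-3.05, 3.05]. Speed limits (rad/s): [2.79, 2.79, 3.14, 3.14, 3.14, 3.14, 3.14].

INTERFACE

Orientations are given as a unit quaternion [w, x, y, z].
In Python, from plant import env gives the robot as it stands.
- The arm moves only by the tool carry_out, never from a script. Its argument "targets" is text: rows parted by semicolons, each of 5 numbers parted by spaces: the opening, from 0 (shut) to 1 (fully open), then the shift along the tool's x, y, z in mm, then the turn about the tool's x in degrees. In form: jaw dx dy dz twist; .... A call has 1 to 8 rows; each row shifts and turns the commanded pose from where the row before left it, along the tool's axes as they then stand; what a row does not reach is not made up. A row lasts 1/10 s, in which the tool goes at most 50 mm and 8.59 degrees, less where a joint would pass 70% of its speed; a pose out of reach is approached as far as the arm can. A call is refused whole if a number of a shift passes 50 or a number of a turn 8.59, either way. A call with a gripper value outside its range is refused whole. The fingers move at their own pace and stop on an object; the grip force is fixed at half the most. Time passes only in rows, so rows that do not move let the fingers close. It gives the time, the measured TCP pose, the force and the opening at its end, in the units of the state.
- env.state(): the state, without advancing time (a new reading comes with each control period).
- env.snapshot(name): name is "scene" or "top" or "wrist"; returns the picture (384x512x3 uint8, red, green, blue); there is no depth.
- env.get_calibration(name): a dict with "fx", "fy", "cx", "cy" (pixels), "D" ([k1, k2, p1, p2, k3] as OpenCV has them; the pictures are not rectified), "R" (3x3) and "t" (3): a world point X has camera coordinates R X + t. Camera axes: x right, y down, z forward; pixel columns grow to the right and rows downward; lengths in m; the calibration is good to about 2 mm. A picture is of the moment at which its call begins: read the wrist's pose just before it. get_calibration takes no time and is no camera call; for the wrist camera it gives the pose at the moment of the call.
- env.hand_in(): hands the job in, once; it reports no verdict.
The state is a dict: "clock": time; "q": joint angles; "qvel": joint speeds; "joint_torque": joint torques, N m; "tool_pos": TCP position; "orientation": TCP orientation; "wrist_force": force on the tool from outside, world axes, zero at the start; "ft_torque": the same for the moment, N m; "grip_width": finger opening in m.
Only numpy, scipy, OpenCV 4.12 (cv2) and the standard library are available. Lean on these libraries where they do the work, as an engineer would, in place of code of your own. Each camera call takes 0.05 s, during which the arm holds its last target.

TASK

The little turntable of the buckle-marking jig is locked at its loading hole by a spring plunger. Pull up the orange plunger knob, swing the turntable gently anticlockwise (seen from above) to the next hole, and let the plunger drop fully home there so that the turntable is locked. Feel for the hole and do not force the pin sideways; let go at the end and leave the things standing around alone.

Things in the scene. Friction and masses are not known exactly. Their poses are not given: they have to be found in the camera images.
- jig: Green round marking jig fixed to the bench, 264 mm across; origin at bench height on the vertical axis of its turntable, z up. The plunger's pin runs on a circle of 112 mm radius about this axis over a steel track, whose top is 33 to 34 mm above the bench and which has two 12 mm wide holes: the loading hole and the next one, at the print stop.
- loading_hole (a point): Mouth of the loading hole, at the top of the track, where the pin now sits. The print stop, a brass track piece with a red clamp outside its hole, lies anticlockwise from here. It is clamped anew for each job, so its hole may be anywhere from 47 to 83 deg further round; it is not measured and must be seen or felt for.
- head_post (a point): Top of the fixed 22 mm post of the marking head, 170 mm above the bench, 158 mm from the turntable's axis. Its fixed arm reaches in over the turntable to 50 mm from the axis, at 80 mm above the bench and higher. Keep clear of it.
- table_disc (a joint): Angle in rad of the aluminium turntable (184 mm disc, top 47 mm above the bench, with a lug that carries the plunger): 0 at the loading hole, growing anticlockwise seen from above. It turns with about 2 N of drag at the plunger (5 N with the pin rubbing on the track) and stays where it is left; free play in a hole is about 0.01 rad either way.
- plunger (a joint): Lift of the spring plunger in m: 0 fully home in a hole, 0.018 fully pulled (solid stop). The 10 mm round-nosed pin clears the loading hole from 0.011 up; resting on the stop's track beside the hole it reads about 0.0095. The spring pulls down with 5 N when home, 8 N at 0.010, 10 N at 0.018; over a hole the pin snaps in by itself if nothing holds the knob up.
- knob (a point): Centre of the orange plunger knob, upright, round, 28 mm across, 25 mm high, 88 mm above the bench when home. It sits on the pin's axis, moves up with the plunger and round with the turntable. Below it a bare 8 mm stem (60 to 76 mm above the bench) enters a 26 mm collar. With the pin in a hole, do not push the knob sideways with more than about 25 N.
- thread_cone_mid (a point): Middle of a blue thread cone standing on the bench, 60 mm across, 98 mm high; leave alone.
- button_jar_mid (a point): Middle of an amber jar with steel cap, 64 mm across, 75 mm high; leave alone.
- brass_weight_mid (a point): Middle of a knobbed brass weight, 56 mm across, 68 mm high; leave alone.

How it is judged:
By the outcome, as a careful person would: the job done as asked, in the order asked, and still so for the second after the job is handed in, with the robot touching nothing.
It also fails if it takes over 62 s, if anything falls off the work surface, if the arm or the gripper's body presses on something with over 40 N, if the wrist force passes 120 N, or if a joint passes its speed limit or range.

## Working session

There is one attempt and no reset: what is moved stays moved. The work goes in short steps, Python scripts to look and compute and a tool call to move; the robot and the scene stay as the last step left them, time stands still between calls to the robot, and variables do not carry over. Pictures are saved under pics/ and viewed, and the job is handed in when it is done.

Besides the shell and the picture viewer there is one more tool, called after ">>>" by a JSON object that holds its "op" and its "data", one argument or row to a line. carry_out: Moves the arm, as the interface text tells. Its arguments: {"type":"object","properties":{"targets":{"type":"string"}},"required":["targets"]}

```bash
ls; mkdir -p pics; python3 - <<'E'
from plant import env
import cv2,numpy as np
s=env.state()
for k,v in s.items(): print(k,np.round(v,4))
for n in ["scene","top"]:
    im=env.snapshot(n); cv2.imwrite(f"pics/{n}0.png",im[:,:,::-1])
    c=env.get_calibration(n); print(n,{k:np.round(v,4).tolist() for k,v in c.items()})
E
```

```text
pics
clock 0.0
q [-1.2666  0.3117  0.014   1.5131 -0.0044  1.3192 -0.0272]
qvel [ 0.0001  0.0014  0.0006 -0.0002 -0.0009  0.0003 -0.0017]
joint_torque [-1.00000e-04 -3.79921e+01  1.46200e-01 -2.30583e+01  1.23000e-02
  1.40000e-02 -0.00000e+00]
tool_pos [0.1862 0.5168 0.2472]
orientation [ 0.6965  0.1208  0.6967 -0.1225]
wrist_force [0.313 0.477 0.621]
ft_torque [ 0.0325 -0.0126 -0.0258]
grip_width 0.0852
scene {'fx': 356.8418, 'fy': 356.8418, 'cx': 258.7574, 'cy': 187.1905, 'D': [0.026, 0.0, 0.0, 0.0, 0.0], 'R': [[0.687, 0.7265, -0.0161], [0.4318, -0.426, -0.795], [-0.5844, 0.5392, -0.6064]], 't': [-0.4581, -0.173, 1.4525]}
top {'fx': 370.1631, 'fy': 370.1631, 'cx': 262.4537, 'cy': 189.1063, 'D': [-0.0083, 0.0, 0.0, 0.0, 0.0], 'R': [[-0.0143, -0.9999, 0.0027], [-0.999, 0.0142, -0.0421], [0.0421, -0.0033, -0.9991]], 't': [0.0304, 0.6168, 1.2839]}
```

View pics/scene0.png

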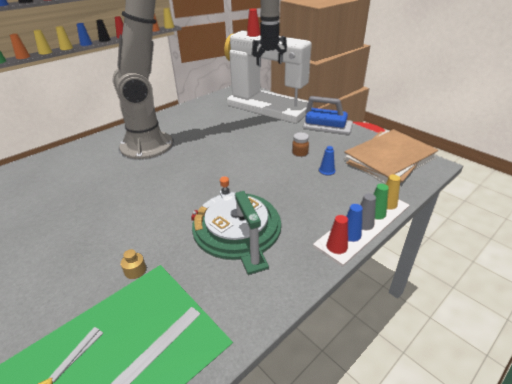

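View pics/top0.png

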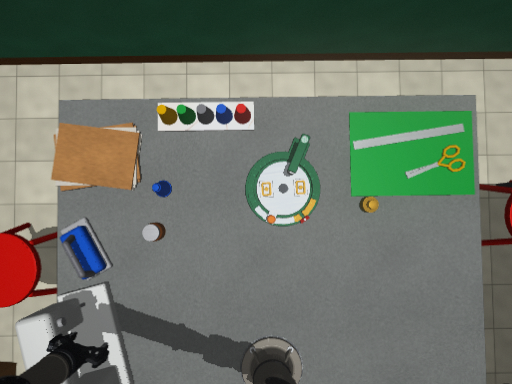

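```bash
python3 - <<'E'
import cv2
a=cv2.imread("pics/top0.png")[125:240,230:330]
cv2.imwrite("pics/topc.png",cv2.resize(a,None,fx=5,fy=5,interpolation=cv2.INTER_CUBIC))
a=cv2.imread("pics/scene0.png")[165:275,180:290]
cv2.imwrite("pics/scenec.png",cv2.resize(a,None,fx=5,fy=5,interpolation=cv2.INTER_CUBIC))
E
```

```text
(no output)
```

View pics/topc.png

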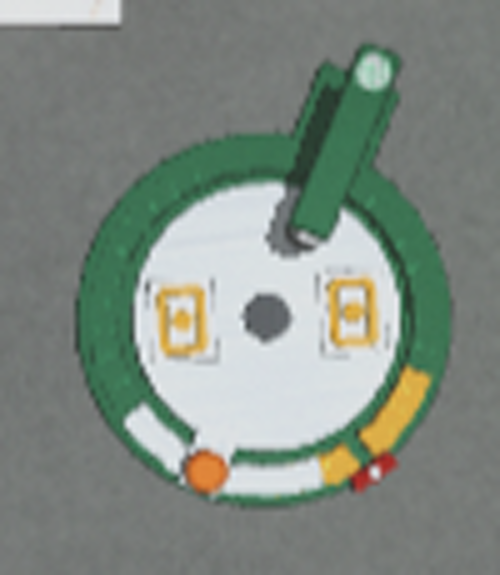

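View pics/scenec.png

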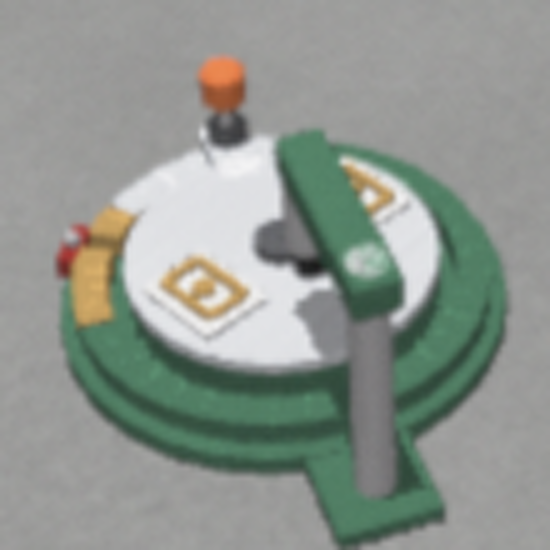

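```bash
cat > h.py <<'E'
import numpy as np,cv2
from plant import env
def ray(c,px):
    K=np.array([[c['fx'],0,c['cx']],[0,c['fy'],c['cy']],[0,0,1]]);R=np.array(c['R']);t=np.array(c['t'])
    u=cv2.undistortPoints(np.array([[px]],float),K,np.array(c['D'],float))[0,0]
    return -R.T@t, R.T@np.array([u[0],u[1],1])
def atz(c,px,z):
    o,d=ray(c,px); return o+d*(z-o[2])/d[2]
def proj(c,X):
    K=np.array([[c['fx'],0,c['cx']],[0,c['fy'],c['cy']],[0,0,1]])
    return cv2.projectPoints(np.array(X,float).reshape(-1,1,3),cv2.Rodrigues(np.array(c['R'],float))[0],np.array(c['t'],float),K,np.array(c['D'],float))[0][:,0]
E
python3 - <<'E'
from h import *
c=env.get_calibration("top"); s=env.get_calibration("scene")
f=lambda x,y:(230+(x-2)/5,125+(y-2)/5)
g=lambda x,y:(180+(x-2)/5,165+(y-2)/5)
ax=atz(c,f(267,317),.05);print("hub",ax)
print("hub scene",atz(s,g(270,243),.055))
# disc ellipse extents
for p in [(134,315),(402,315),(267,180),(267,452)]: print("disc",atz(c,f(*p),.047))
for p in [(77,320),(452,320)]: print("ring",atz(c,f(*p),.02))
k=atz(c,f(206,471),.1);print("knob",k)
print("knob scene top",atz(s,g(222,68),.1))
h=atz(c,f(357,447),.033);print("hole",h)
print("hole scene",atz(s,g(103,240),.033))
for p,z in [((374,72),.17)]: print("post",atz(c,f(*p),z))
print("cl",atz(c,f(375,472),.04))
E
```

```text
hub [ 0.61836268 -0.04824317  0.05      ]
hub scene [ 0.62093404 -0.05497959  0.055     ]
disc [0.62114878 0.04232081 0.047     ]
disc [ 0.61855527 -0.14062633  0.047     ]
disc [ 0.71237821 -0.04998611  0.047     ]
disc [ 0.52655602 -0.04689256  0.047     ]
ring [0.61947746 0.08243439 0.02      ]
ring [ 0.61576854 -0.17901034  0.02      ]
knob [ 0.51629066 -0.0038825   0.1       ]
knob scene top [ 0.51831868 -0.00308247  0.1       ]
hole [ 0.52869321 -0.10970336  0.033     ]
hole scene [ 0.52905902 -0.1092203   0.033     ]
post [ 0.76405751 -0.11002201  0.17      ]
cl [ 0.51163333 -0.1209601   0.04      ]
```

```bash
python3 - <<'E'
from h import *
a=cv2.imread("pics/top0.png")[260:384,0:150]; a=cv2.resize(a,None,fx=3.2,fy=3.2,interpolation=cv2.INTER_CUBIC)
b=cv2.imread("pics/scene0.png")[0:124,200:350]; b=cv2.resize(b,None,fx=3.2,fy=3.2,interpolation=cv2.INTER_CUBIC)
cv2.imwrite("pics/ab.png",np.vstack([a,b])[:, :][:, :480][:800][::1] if 0 else cv2.resize(np.hstack([a,b]),(800,330)))
im=env.snapshot("wrist");cv2.imwrite("pics/w0.png",im[:,:,::-1])
w,x,y,z=env.state()['orientation']
from scipy.spatial.transform import Rotation as Ro
print(Ro.from_quat([x,y,z,w]).as_matrix().round(3))
c=env.get_calibration("wrist");print(c)
E
```

```text
[[-0.001  0.339  0.941]
 [-0.002  0.941 -0.339]
 [-1.    -0.002  0.   ]]
{'fx': 283.81768466795216, 'fy': 283.81768466795216, 'cx': 253.3151138045406, 'cy': 187.094449266316, 'D': array([-0.0501166,  0.       ,  0.       ,  0.       ,  0.       ]), 'R': array([[ 0.33902974,  0.94077472, -0.00132927],
       [ 0.90006856, -0.32394857,  0.29143423],
       [ 0.27374334, -0.1000013 , -0.95658995]]), 't': array([-0.54865393, -0.03677311,  0.37836788])}
```

View pics/ab.png

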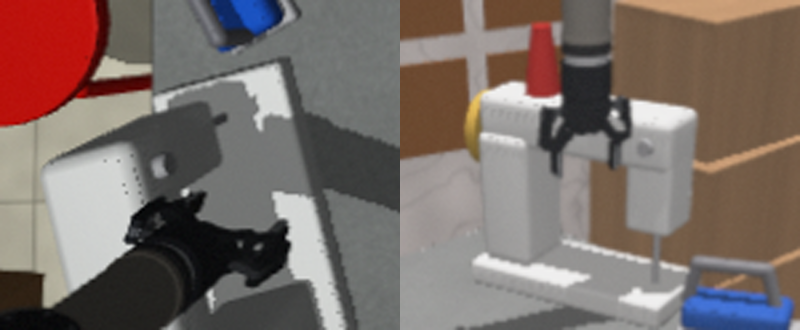

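View pics/w0.png

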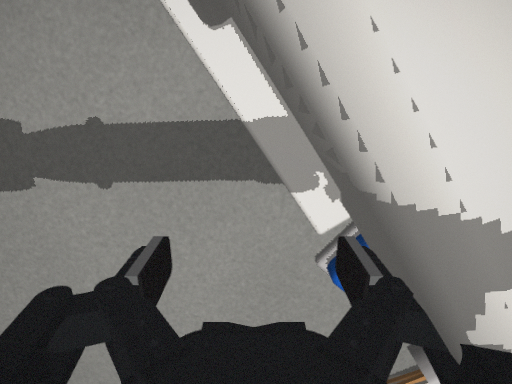

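>>> {"op": "carry_out", "data": {
  "targets": "0.7 0 -24 20 0;0.7 0 -28 30 0;0.7 0 -28 35 0;0.7 0 -28 35 0;0.7 0 -28 35 0;0.7 0 -28 35 0;0.7 0 -28 35 0;0.7 0 -28 35 0"
}}

```text
clock: 0.95
tool_pos: [0.3569, 0.2206, 0.2482]
orientation: [0.697, 0.122, 0.697, -0.121]
wrist_force: [0.6, 0.7, 0.6]
grip_width: 0.0599
```

>>> {"op": "carry_out", "data": {
  "targets": "0.7 0 -28 35 0;0.7 0 -28 35 0;0.7 0 -28 35 0;0.7 0 -28 35 0;0.7 0 -25 32 0;0.7 0 -10 14 3.9;0.7 0 0 0 0;0.7 0 0 0 0"
}}

```text
clock: 1.75
tool_pos: [0.481, 0.0224, 0.2478]
orientation: [0.691, 0.145, 0.693, -0.145]
wrist_force: [1.3, -0.0, -0.2]
grip_width: 0.0598
```

```bash
python3 - <<'E'
from h import *
print(env.state()['tool_pos'],env.state()['q'])
import pickle
c=env.get_calibration("wrist");pickle.dump(c,open("w1.pkl","wb"))
im=env.snapshot("wrist");cv2.imwrite("pics/w1.png",cv2.resize(im[:,:,::-1],(800,600),interpolation=cv2.INTER_CUBIC))
E
```

```text
[0.48102208 0.0223751  0.24782571] [-0.52943773  0.18120278  0.52479756  1.70503532 -0.09551882  1.28220695
  1.17383863]
```

View pics/w1.png

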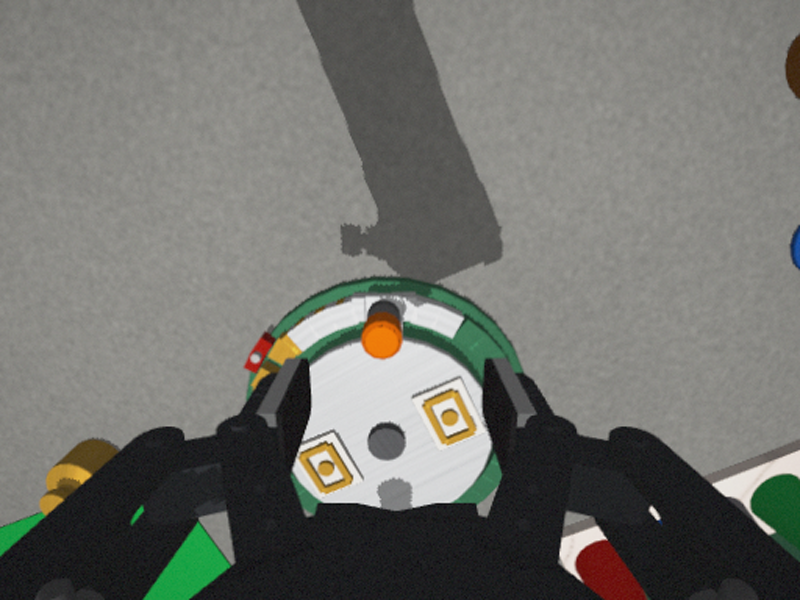

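```bash
python3 - <<'E'
from h import *
a=cv2.imread("pics/w1.png")[260:420,220:420]
cv2.imwrite("pics/w1c.png",cv2.resize(a,None,fx=4,fy=3.75,interpolation=cv2.INTER_CUBIC)[:600])
import pickle;c=pickle.load(open("w1.pkl","rb"))
f=lambda x,y:((x-.28)*.64,(y-.28)*.64)
print(atz(c,f(381,338),.1005),atz(c,f(386,440),.05))
E
```

```text
[ 0.51247339 -0.00277746  0.1005    ] [ 0.6181827  -0.04748833  0.05      ]
```

View pics/w1c.png

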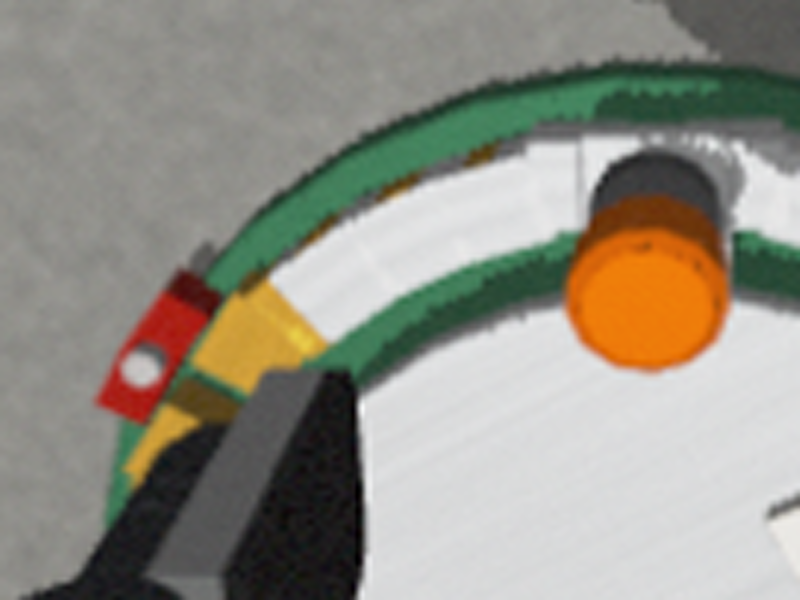

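```bash
python3 - <<'E'
from h import *
import pickle;c=pickle.load(open("w1.pkl","rb"))
f=lambda x,y:((220+x/4-.4)*.64,(260+y/3.75-.4)*.64)
A=np.array([.6185,-.0482])
for p in [(185,370),(245,398),(168,400),(218,425),(205,397),(265,280),(325,350)]:
    X=atz(c,f(*p),.0335); d=X[:2]-A; print(p,X.round(4),np.hypot(*d).round(4),np.degrees(np.arctan2(d[1],d[0]))%360)
for X in ([.5165,-.0037],[.5125,-.0028]):
    d=np.array(X)-A; print(np.hypot(*d),np.degrees(np.arctan2(d[1],d[0]))%360)
s=env.state(); print(s['tool_pos'],s['orientation'])
E
```

```text
(185, 370) [ 0.5155 -0.1124  0.0335] 0.1214 211.95111982272087
(245, 398) [ 0.5267 -0.104   0.0335] 0.1075 211.30923522927438
(168, 400) [ 0.5206 -0.1193  0.0335] 0.121 216.00998964508364
(218, 425) [ 0.5304 -0.1125  0.0335] 0.1091 216.13086792180093
(205, 397) [ 0.5231 -0.1117  0.0335] 0.1146 213.6611481975773
(265, 280) [ 0.503  -0.0867  0.0335] 0.1217 198.4367919607967
(325, 350) [ 0.5229 -0.083   0.0335] 0.1017 200.02381829860795
0.11128454519833389 156.42958368872877
0.11531331232776214 156.81445794422532
[0.4808466  0.0231346  0.24786127] [ 0.69159975  0.14453495  0.69289964 -0.14383856]
```

>>> {"op": "carry_out", "data": {
  "targets": "0.7 0 -5 21 0;0.7 0 -5 21 0;0.7 28 0 0 0;0.7 28 0 0 0;0.7 28 0 0 0;0.7 20 0 0 0;0.7 0 0 0 0;0.7 0 0 0 0"
}}

```text
clock: 2.6
tool_pos: [0.5159, -0.0032, 0.1446]
orientation: [0.692, 0.145, 0.692, -0.144]
wrist_force: [0.5, 0.3, -0.5]
grip_width: 0.0597
```

```bash
python3 - <<'E'
from h import *
from scipy.spatial.transform import Rotation as Ro
s=env.state();w,x,y,z=s['orientation'];R=Ro.from_quat([x,y,z,w]).as_matrix()
print(s['tool_pos'],R.round(3)); d=np.array([.516,-.0035,.088])-s['tool_pos']; print(R.T@d)
im=env.snapshot("wrist");cv2.imwrite("pics/w2.png",im[:,:,::-1])
E
```

```text
[ 0.51586426 -0.00322267  0.1445859 ] [[-0.     0.399  0.917]
 [ 0.001  0.917 -0.399]
 [-1.     0.001 -0.001]]
[ 0.05658558 -0.00023966  0.00027348]
```

View pics/w2.png

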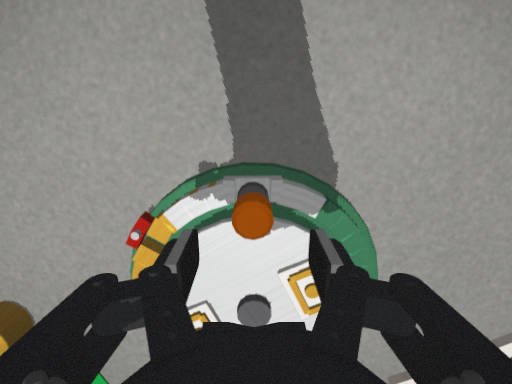

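>>> {"op": "carry_out", "data": {
  "targets": "0.7 20 0 0 0;0.7 20 0 0 0;0.7 16 0 0 0;0.7 0 0 0 0;0.7 0 0 0 0;0.45 0 0 0 0;0.42 0 0 0 0;0.4 0 0 0 0"
}}

```text
clock: 3.45
tool_pos: [0.5167, -0.005, 0.0892]
orientation: [0.693, 0.145, 0.691, -0.145]
wrist_force: [-0.4, 0.1, -0.3]
grip_width: 0.0342
```

```bash
python3 - <<'E'
from h import *
s=env.state();print(s['tool_pos'],s['wrist_force'])
im=env.snapshot("wrist");cv2.imwrite("pics/w3.png",im[:,:,::-1])
E
```

```text
[ 0.51671673 -0.00496997  0.08915031] [-0.35100214  0.09254637 -0.34530527]
```

View pics/w3.png

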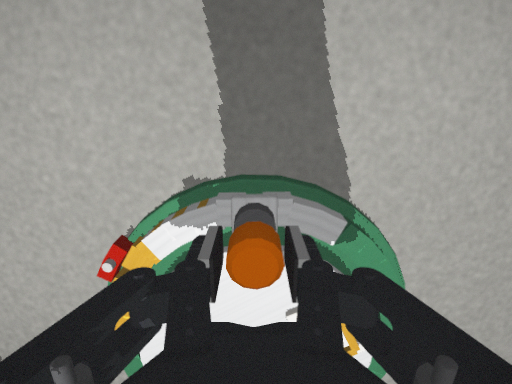

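```bash
python3 - <<'E'
from h import *
s=env.state();c=env.get_calibration("wrist");p=np.array(s['tool_pos']);print(p,s['wrist_force'],proj(c,[[p[0],p[1],.1005]]),atz(c,(255,260),.1005))
E
```

```text
[ 0.51653164 -0.00494768  0.08895151] [ 0.62174014 -0.77643028  0.56276644] [[254.59401329 271.60925035]] [ 0.51101664 -0.0023338   0.1005    ]
```

>>> {"op": "carry_out", "data": {
  "targets": "0.36 0 0 -1.5 0;0.33 0 0 0 0;0.3 0 0 0 0;0.25 0 0 0 0;0.2 0 0 0 0;0.2 0 0 0 0"
}}

```text
clock: 4.1
tool_pos: [0.5148, -0.004, 0.0887]
orientation: [0.692, 0.145, 0.692, -0.145]
wrist_force: [-1.5, 1.7, 5.2]
grip_width: 0.0261
```

>>> {"op": "carry_out", "data": {
  "targets": "0.15 -3 0 0 0;0.15 -4 0 0 0;0.15 -4 0 0 0;0.15 -4 0 0 0;0.15 0 0 0 0;0.15 0 0 0 0"
}}

```text
clock: 4.7
tool_pos: [0.5146, -0.0042, 0.1029]
orientation: [0.692, 0.145, 0.692, -0.145]
wrist_force: [4.5, 1.5, -10.6]
grip_width: 0.026
```

```bash
python3 - <<'E'
from h import *
s=env.state();print(s['tool_pos'],s['wrist_force'],s['ft_torque'],s['grip_width'],s['q'])
im=env.snapshot("scene");cv2.imwrite("pics/s1.png",cv2.resize(im[165:265,180:290,::-1],None,fx=5,fy=5,interpolation=cv2.INTER_CUBIC))
E
```

```text
[ 0.51461347 -0.00418746  0.10291214] [  4.49226568   1.50915988 -10.55594023] [ 0.43943928 -0.89516287  0.09714071] 0.026038011722646585 [-0.4208633   0.40163684  0.5096432   1.82502858 -0.23257134  0.97442184
  1.3438858 ]
```

View pics/s1.png

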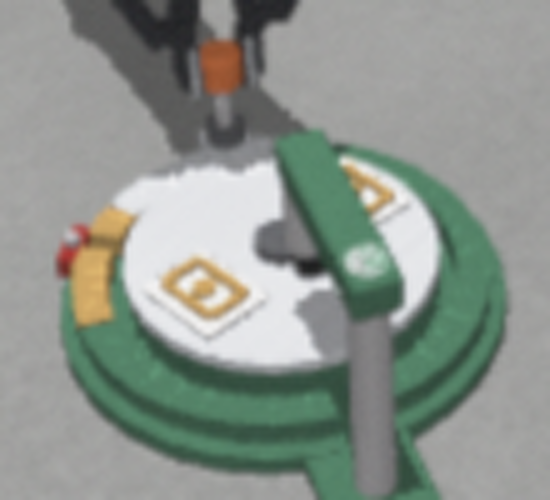

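>>> {"op": "carry_out", "data": {
  "targets": "0.15 0 -1.96 0.02 -1;0.15 0 -1.96 0.02 -1;0.15 0 -1.96 0.02 -1;0.15 0 -1.96 0.02 -1;0.15 0 0 0 0"
}}

```text
clock: 5.25
tool_pos: [0.5117, -0.0121, 0.1033]
orientation: [0.697, 0.121, 0.697, -0.121]
wrist_force: [3.4, 2.1, -10.1]
grip_width: 0.0262
```

>>> {"op": "carry_out", "data": {
  "targets": "0.15 0 -2.95 0.04 -1.5;0.15 0 -2.95 0.04 -1.5;0.15 0 -2.95 0.04 -1.5;0.15 0 -2.95 0.04 -1.5;0.15 0 -2.95 0.04 -1.5;0.15 0 -2.95 0.04 -1.5;0.15 0 -2.95 0.04 -1.5;0.15 0 -2.95 0.04 -1.5"
}}

```text
clock: 6.05
tool_pos: [0.5066, -0.0347, 0.1035]
orientation: [0.706, 0.047, 0.705, -0.047]
wrist_force: [5.6, 1.9, -10.7]
grip_width: 0.0262
```

```bash
cat >> h.py <<'E'
from scipy.spatial.transform import Rotation as Ro
A=np.array([.6185,-.0482])
def rep():
    s=env.state();w,x,y,z=s['orientation'];R=Ro.from_quat([x,y,z,w]).as_matrix()
    p=np.array(s['tool_pos']);d=p[:2]-A
    print("t",round(float(s['clock']),2),"p",p.round(4),"r",np.hypot(*d).round(4),"ang",(np.degrees(np.arctan2(d[1],d[0]))%360).round(2),
     "zdir",np.degrees(np.arctan2(R[1,2],R[0,2])).round(2),"xdir",R[:,0].round(3),"Ftool",(R.T@np.array(s['wrist_force'])).round(1),"w",round(float(s['grip_width']),4),"q7",round(float(s['q'][6]),2))
E
python3 -c "
from h import *;rep()"
```

```text
t 6.05 p [ 0.5066 -0.0347  0.1035] r 0.1127 ang 173.13 zdir -7.6 xdir [ 0.001  0.    -1.   ] Ftool [10.7  2.6  5.3] w 0.0262 q7 1.66
```

>>> {"op": "carry_out", "data": {
  "targets": "0.15 0 -2.95 0.15 -1.5;0.15 0 -2.95 0.15 -1.5;0.15 0 -2.95 0.15 -1.5;0.15 0 -2.95 0.15 -1.5;0.15 0 -2.95 0.04 -1.5;0.15 0 -2.95 0.04 -1.5;0.15 0 -2.95 0.04 -1.5;0.15 0 -2.95 0.04 -1.5"
}}

```text
clock: 6.85
tool_pos: [0.5064, -0.0582, 0.1034]
orientation: [0.707, -0.027, 0.706, 0.027]
wrist_force: [4.8, 1.7, -10.9]
grip_width: 0.0263
```

```bash
python3 -c "
from h import *;rep()"
```

```text
t 6.85 p [ 0.5064 -0.0582  0.1034] r 0.1126 ang 185.08 zdir 4.38 xdir [ 0.001  0.001 -1.   ] Ftool [10.9  1.3  4.9] w 0.0263 q7 1.9
```

>>> {"op": "carry_out", "data": {
  "targets": "0.15 0 -2.95 0.04 -1.5;0.15 0 -2.95 0.04 -1.5;0.15 0 -2.95 0.04 -1.5;0.15 0 -2.95 0.04 -1.5;0.15 0 -2.95 0.04 -1.5;0.15 0 -2.95 0.04 -1.5;0.15 0 -2.95 0.04 -1.5;0.15 0 0 0 0"
}}

```text
clock: 7.65
tool_pos: [0.5102, -0.0788, 0.1035]
orientation: [0.702, -0.091, 0.701, 0.091]
wrist_force: [6.3, 0.9, -10.9]
grip_width: 0.0258
```

```bash
python3 -c "
from h import *;rep()
import pickle
c=env.get_calibration('wrist');pickle.dump(c,open('w4.pkl','wb'))
im=env.snapshot('wrist');cv2.imwrite('pics/w4.png',cv2.resize(im[:,:,::-1],(800,600),interpolation=cv2.INTER_CUBIC))
im=env.snapshot('top');cv2.imwrite('pics/t4.png',cv2.resize(im[125:240,230:330,::-1],None,fx=5,fy=5,interpolation=cv2.INTER_CUBIC))
im=env.snapshot('scene');cv2.imwrite('pics/s4.png',cv2.resize(im[165:265,180:290,::-1],None,fx=5,fy=5,interpolation=cv2.INTER_CUBIC))
"
```

```text
t 7.65 p [ 0.5102 -0.0788  0.1035] r 0.1126 ang 195.79 zdir 14.83 xdir [ 0.002  0.    -1.   ] Ftool [11.  -0.7  6.3] w 0.0258 q7 2.11
```

View pics/w4.png

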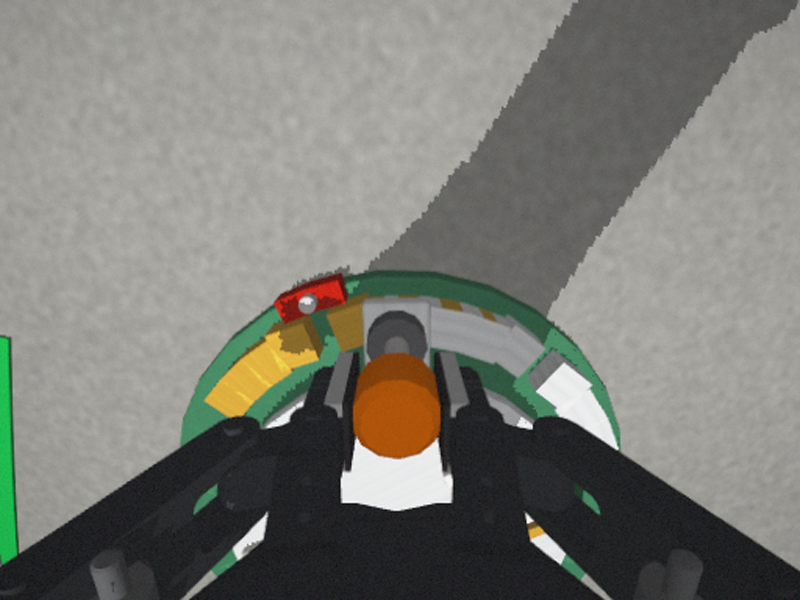

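View pics/s4.png

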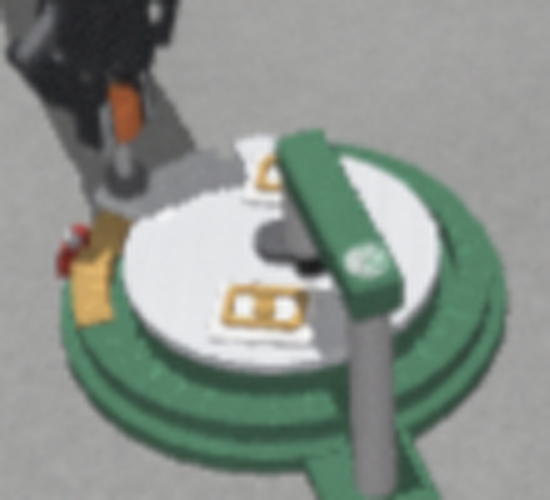

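```bash
python3 - <<'E'
from h import *
import pickle;c=pickle.load(open('w4.pkl','rb'))
im=cv2.imread('pics/w4.png')
for a in (205,208,211,214,217,220):
    P=[[A[0]+r*np.cos(np.radians(a)),A[1]+r*np.sin(np.radians(a)),.0335] for r in (.104,.112,.12)]
    q=proj(c,P)/.64+.28; print(a,q.round(0).tolist())
    if a in(211,217): cv2.polylines(im,[np.round(q).astype(int)],False,(255,0,255),1)
cv2.imwrite('pics/w4c.png',cv2.resize(im[260:420,180:380],None,fx=4,fy=3.75,interpolation=cv2.INTER_CUBIC))
E
```

```text
205 [[361.0, 345.0], [358.0, 329.0], [355.0, 314.0]]
208 [[350.0, 347.0], [346.0, 332.0], [341.0, 316.0]]
211 [[339.0, 350.0], [334.0, 335.0], [329.0, 319.0]]
214 [[329.0, 353.0], [322.0, 338.0], [316.0, 323.0]]
217 [[318.0, 356.0], [311.0, 342.0], [304.0, 328.0]]
220 [[308.0, 360.0], [300.0, 347.0], [292.0, 332.0]]
```

View pics/w4c.png

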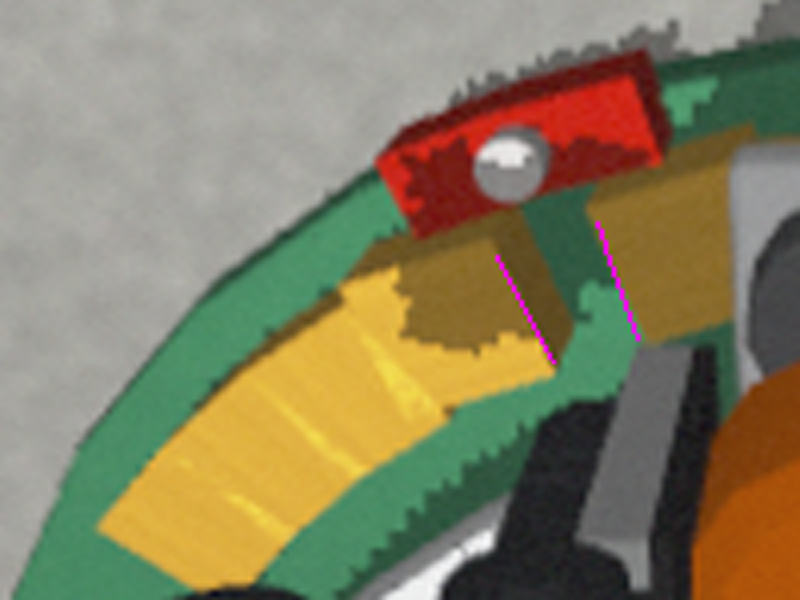

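>>> {"op": "carry_out", "data": {
  "targets": "0.15 0 -2.95 0.2 -1.5;0.15 0 -2.95 0.2 -1.5;0.15 0 -2.95 0.2 -1.5;0.15 0 -2.95 0.2 -1.5;0.15 0 -2.95 0.2 -1.5;0.15 0 -2.95 0.2 -1.5;0.15 0 -2.95 0.04 -1.5;0.15 0 -2.95 0.04 -1.5"
}}

```text
clock: 8.6
tool_pos: [0.5186, -0.1, 0.1031]
orientation: [0.688, -0.164, 0.688, 0.164]
wrist_force: [4.0, 2.9, -10.9]
grip_width: 0.026
```

>>> {"op": "carry_out", "data": {
  "targets": "0.15 0 0 0 0;0.15 2 0 0 0;0.15 2 0 0 0;0.15 0 0 0 0;0.15 0 0 0 0"
}}

```text
clock: 9.1
tool_pos: [0.5188, -0.1005, 0.0993]
orientation: [0.688, -0.164, 0.688, 0.164]
wrist_force: [4.8, 0.7, -8.8]
grip_width: 0.0261
```

```bash
python3 -c "
from h import *;rep()
import pickle
c=env.get_calibration('wrist');pickle.dump(c,open('w5.pkl','wb'))
im=env.snapshot('wrist');cv2.imwrite('pics/w5.png',cv2.resize(im[:,:,::-1],(800,600),interpolation=cv2.INTER_CUBIC))
"
```

```text
t 9.1 p [ 0.5188 -0.1005  0.0993] r 0.1125 ang 207.68 zdir 26.8 xdir [ 0. -0. -1.] Ftool [ 8.8 -1.6  4.6] w 0.0261 q7 2.34
```

View pics/w5.png

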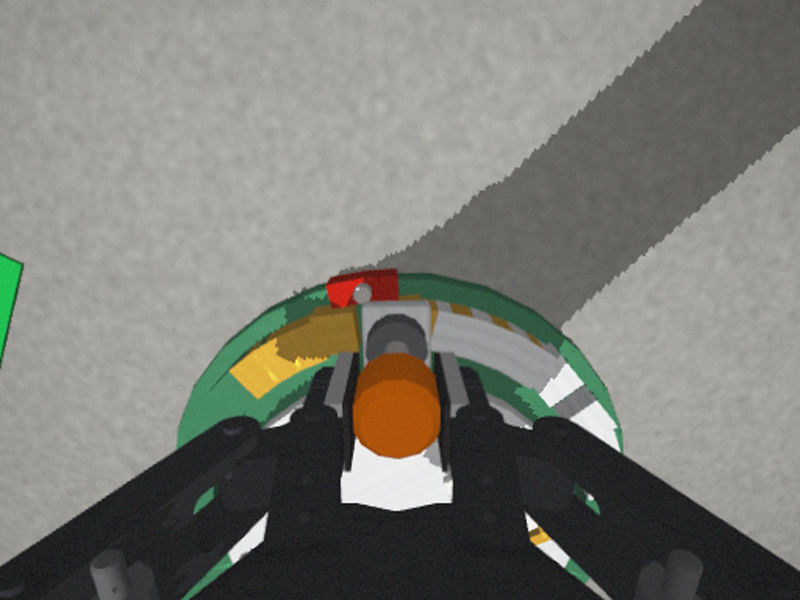

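>>> {"op": "carry_out", "data": {
  "targets": "0.15 1 0 0 0;0.15 1 0 0 0;0.15 0 0 0 0;0.15 0 0 0 0"
}}

```text
clock: 9.55
tool_pos: [0.5189, -0.1005, 0.0982]
orientation: [0.688, -0.164, 0.688, 0.164]
wrist_force: [1.6, 1.0, -0.6]
grip_width: 0.0263
```

```bash
python3 -c "
from h import *;rep()"
```

```text
t 9.55 p [ 0.5189 -0.1005  0.0982] r 0.1125 ang 207.7 zdir 26.78 xdir [ 0.001 -0.    -1.   ] Ftool [0.6 0.2 1.8] w 0.0263 q7 2.35
```

>>> {"op": "carry_out", "data": {
  "targets": "0.36 0 0 0 0;0.38 0 0 0 0;0.4 0 0 0 0;0.4 0 0 0 0;0.4 2 0 0 0;0.4 2 0 0 0;0.4 1 0 0 0;0.4 0 0 0 0"
}}

```text
clock: 10.35
tool_pos: [0.5184, -0.1002, 0.092]
orientation: [0.688, -0.164, 0.688, 0.164]
wrist_force: [-0.8, -0.7, 0.9]
grip_width: 0.0342
```

```bash
python3 -c "
from h import *;rep()
im=env.snapshot('wrist');cv2.imwrite('pics/w6.png',cv2.resize(im[:,:,::-1],(800,600),interpolation=cv2.INTER_CUBIC))
"
```

```text
t 10.35 p [ 0.5184 -0.1002  0.092 ] r 0.1127 ang 207.45 zdir 26.79 xdir [-0.001  0.    -1.   ] Ftool [-0.9 -0.3 -1. ] w 0.0342 q7 2.35
```

View pics/w6.png

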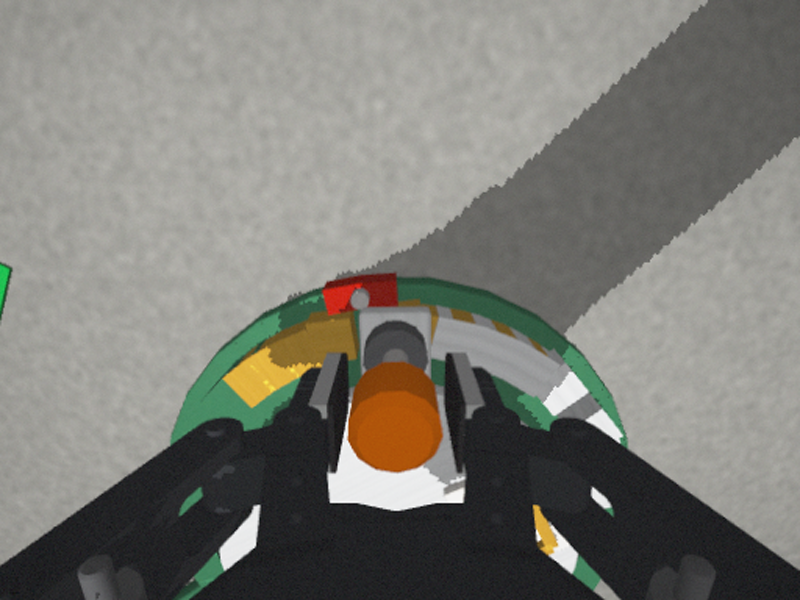

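>>> {"op": "carry_out", "data": {
  "targets": "0.4 0 -1.5 0 -0.5;0.4 0 -1.5 0 -0.5;0.4 0 -1 0.02 -0.5;0.4 0 -1 0.02 -0.5;0.4 0 -1 0.02 -0.5;0.4 0 -1 0.02 -0.5;0.4 0 -1 0.02 -0.5;0.4 0 -1 0.02 -0.5"
}}

```text
clock: 11.2
tool_pos: [0.5213, -0.1033, 0.092]
orientation: [0.68, -0.186, 0.682, 0.192]
wrist_force: [-4.6, 8.7, 5.6]
grip_width: 0.0345
```

```bash
python3 -c "
from h import *;rep()"
```

```text
t 11.2 p [ 0.5213 -0.1033  0.092 ] r 0.1117 ang 209.55 zdir 30.99 xdir [-0.005  0.007 -1.   ] Ftool [-5.5  9.9  0.6] w 0.0345 q7 2.43
```

```bash
python3 -c "
from h import *
im=env.snapshot('wrist');cv2.imwrite('pics/w7.png',cv2.resize(im[:,:,::-1],(800,600),interpolation=cv2.INTER_CUBIC))
im=env.snapshot('scene');cv2.imwrite('pics/s7.png',cv2.resize(im[165:265,180:290,::-1],None,fx=5,fy=5,interpolation=cv2.INTER_CUBIC))
rep()
"
```

```text
t 11.3 p [ 0.5213 -0.1033  0.092 ] r 0.1117 ang 209.54 zdir 30.98 xdir [-0.005  0.007 -1.   ] Ftool [-5.6  8.6  0.3] w 0.0341 q7 2.43
```

View pics/w7.png

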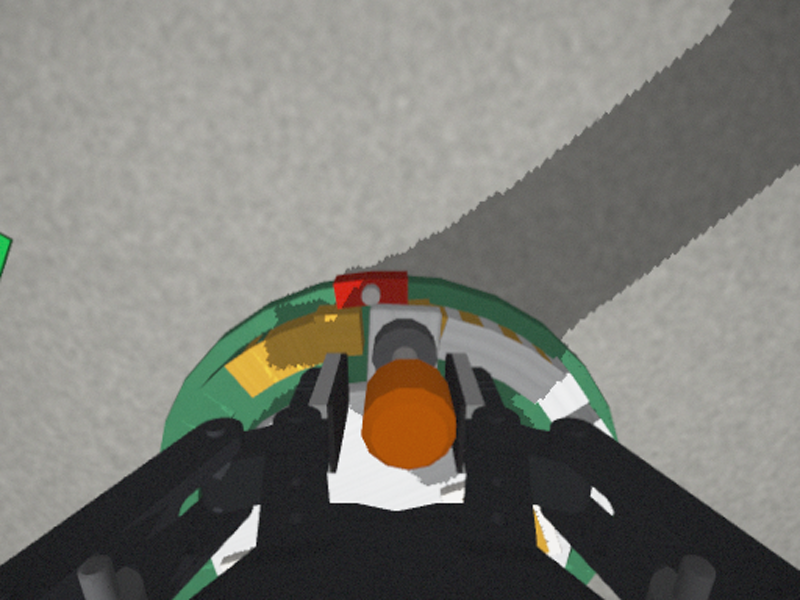

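View pics/s7.png

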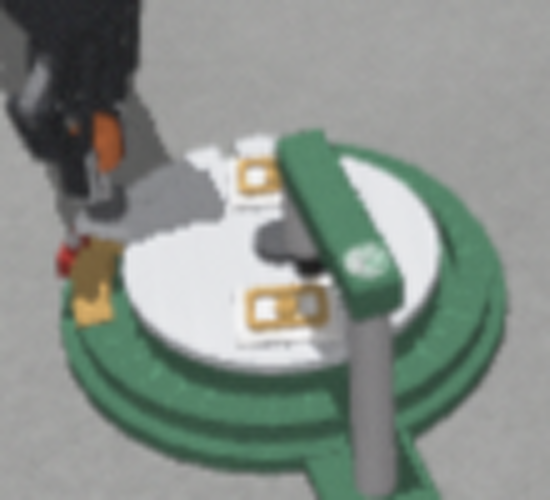

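>>> {"op": "carry_out", "data": {
  "targets": "0.4 -1 0 0 0;0.4 -1 0 0 0;0.4 0 0 0 0;0.4 0 0 0 0"
}}

```text
clock: 11.7
tool_pos: [0.5217, -0.1052, 0.093]
orientation: [0.681, -0.187, 0.682, 0.19]
wrist_force: [-0.3, 5.8, -2.5]
grip_width: 0.0341
```

```bash
python3 -c "
from h import *;rep()"
```

```text
t 11.7 p [ 0.5217 -0.1052  0.093 ] r 0.1123 ang 210.49 zdir 30.92 xdir [-0.004  0.004 -1.   ] Ftool [2.5 5.1 2.8] w 0.0341 q7 2.43
```

>>> {"op": "carry_out", "data": {
  "targets": "0.4 0 -1 0.02 -0.5;0.4 0 -1 0.02 -0.5;0.4 0 -1 0.02 -0.5;0.4 0 0 0 0"
}}

```text
clock: 12.1
tool_pos: [0.5231, -0.1074, 0.0929]
orientation: [0.678, -0.196, 0.68, 0.199]
wrist_force: [-1.3, 6.1, -2.8]
grip_width: 0.0342
```

```bash
python3 -c "
from h import *;rep()"
```

```text
t 12.1 p [ 0.5231 -0.1074  0.0929] r 0.1123 ang 211.81 zdir 32.44 xdir [-0.004  0.004 -1.   ] Ftool [2.8 5.8 2.2] w 0.0342 q7 2.45
```

>>> {"op": "carry_out", "data": {
  "targets": "0.4 0 -1 0.02 -0.5;0.4 0 -1 0.02 -0.5;0.4 0 -1 0.02 -0.5;0.4 0 0 0 0"
}}

```text
clock: 12.5
tool_pos: [0.5265, -0.114, 0.0943]
orientation: [0.677, -0.206, 0.677, 0.205]
wrist_force: [-0.7, 0.7, -0.6]
grip_width: 0.0345
```

```bash
python3 -c "
from h import *;rep()"
```

```text
t 12.5 p [ 0.5265 -0.114   0.0943] r 0.1131 ang 215.56 zdir 33.78 xdir [ 0.    -0.001 -1.   ] Ftool [ 0.6  0.9 -0.2] w 0.0345 q7 2.48
```

>>> {"op": "carry_out", "data": {
  "targets": "0.4 0 -0.8 0.02 -0.4;0.4 0 -0.8 0.02 -0.4;0.4 0 0 0 0"
}}

```text
clock: 12.8
tool_pos: [0.5272, -0.1147, 0.0943]
orientation: [0.675, -0.21, 0.675, 0.21]
wrist_force: [-1.8, 0.8, -1.3]
grip_width: 0.0343
```

```bash
python3 -c "
from h import *;rep()
im=env.snapshot('wrist');cv2.imwrite('pics/w8.png',cv2.resize(im[:,:,::-1],(800,600),interpolation=cv2.INTER_CUBIC))"
```

```text
t 12.8 p [ 0.5272 -0.1147  0.0943] r 0.113 ang 216.07 zdir 34.59 xdir [-0. -0. -1.] Ftool [ 1.3  1.7 -1. ] w 0.0343 q7 2.5
```

View pics/w8.png

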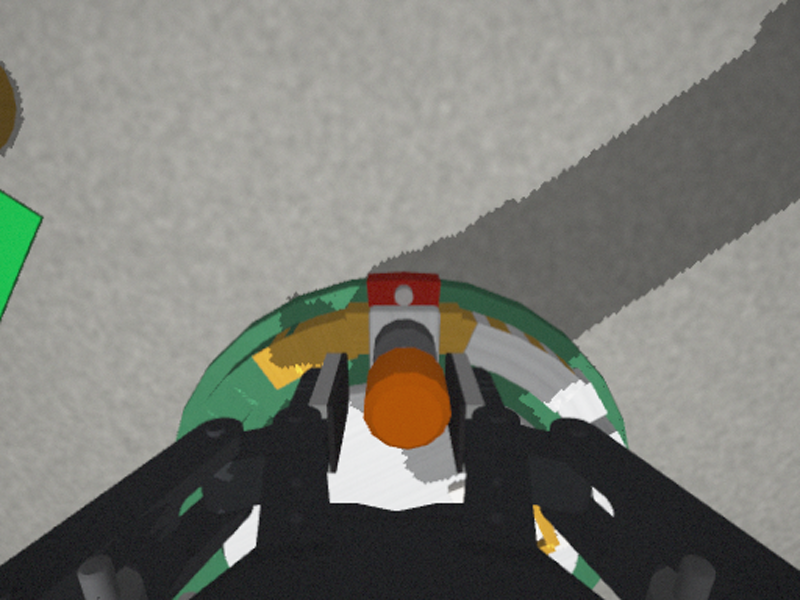

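>>> {"op": "carry_out", "data": {
  "targets": "0.4 0 2.5 0 0;0.45 0 0 0 0;0.45 0 0 0 0;0.45 0 0 0 0"
}}

```text
clock: 13.25
tool_pos: [0.5263, -0.1127, 0.0946]
orientation: [0.675, -0.21, 0.675, 0.21]
wrist_force: [0.2, -0.2, -0.3]
grip_width: 0.0384
```

```bash
python3 -c "
from h import *;rep()
c=env.get_calibration('wrist')
im=env.snapshot('wrist');cv2.imwrite('pics/w9.png',cv2.resize(im[:,:,::-1],(800,600),interpolation=cv2.INTER_CUBIC))
im=env.snapshot('scene');cv2.imwrite('pics/s9.png',cv2.resize(im[165:265,180:290,::-1],None,fx=5,fy=5,interpolation=cv2.INTER_CUBIC))
for zt in (.1005,.103,.1055,.110): 
  a=np.radians(214.2);k=[A[0]+.112*np.cos(a),A[1]+.112*np.sin(a),zt];print(zt,proj(c,[k])/.64+.28, 14/np.linalg.norm(np.array(c['R'])@k+c['t'])*c['fx']/.64*2/1000)
"
```

```text
t 13.25 p [ 0.5263 -0.1127  0.0946] r 0.1125 ang 214.96 zdir 34.58 xdir [ 0.001 -0.001 -1.   ] Ftool [ 0.3 -0.3  0.1] w 0.0384 q7 2.49
0.1005 [[399.72711942 415.76326327]] 88.28152322211507
0.103 [[399.78173506 420.36086354]] 89.61989713719463
0.1055 [[399.8382697  425.12218994]] 90.9904945227473
0.11 [[399.94519343 434.13337869]] 93.54085306600683
```

View pics/w9.png

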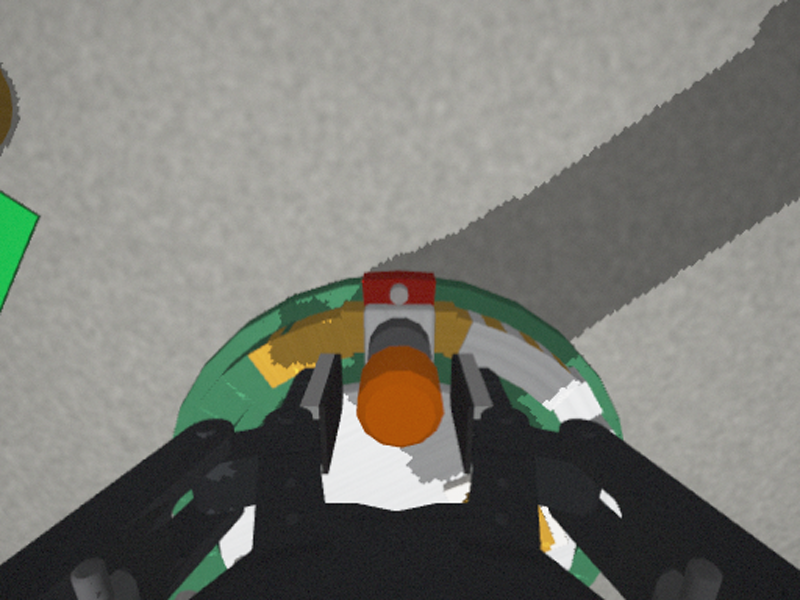

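View pics/s9.png

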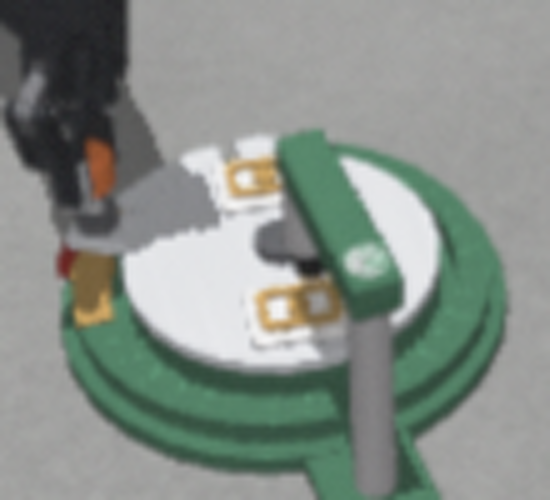

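>>> {"op": "carry_out", "data": {
  "targets": "0.6 0 -1 0 0;0.7 0 0 0 0;0.7 0 0 0 0;0.7 -10 0 0 0;0.7 -25 0 0 0;0.7 -30 0 0 0;0.7 -30 0 0 0;0.7 -30 0 0 0"
}}

```text
clock: 14.15
tool_pos: [0.5264, -0.1132, 0.2213]
orientation: [0.675, -0.21, 0.675, 0.21]
wrist_force: [0.2, 0.1, 0.3]
grip_width: 0.0596
```

>>> {"op": "carry_out", "data": {
  "targets": "0.7 -20 0 -30 0;0.7 0 0 -30 0;0.7 0 0 -30 0;0.7 0 0 0 0;0.7 0 0 0 0"
}}

```text
clock: 14.65
tool_pos: [0.4523, -0.1646, 0.2402]
orientation: [0.676, -0.21, 0.675, 0.21]
wrist_force: [0.4, 0.8, -0.1]
grip_width: 0.0597
```

```bash
python3 -c "
from h import *;rep()
c=env.get_calibration('wrist')
im=env.snapshot('wrist');cv2.imwrite('pics/w10.png',cv2.resize(im[:,:,::-1],(800,600),interpolation=cv2.INTER_CUBIC))
s=env.get_calibration('scene')
im=env.snapshot('scene');cv2.imwrite('pics/s10.png',cv2.resize(im[165:265,180:290,::-1],None,fx=5,fy=5,interpolation=cv2.INTER_CUBIC))
a=np.radians(214.2);k=[[A[0]+.112*np.cos(a),A[1]+.112*np.sin(a),z] for z in(.0755,.1005)]
print((proj(s,k)-[180,165])*5+2, proj(c,k)/.64+.28)
a=np.radians(156.5);k=[[A[0]+.112*np.cos(a),A[1]+.112*np.sin(a),z] for z in(.0755,.1005)]
print('start',(proj(s,k)-[180,165])*5+2)
"
```

```text
t 14.65 p [ 0.4523 -0.1646  0.2402] r 0.2029 ang 215.0 zdir 34.5 xdir [ 0.002  0.    -1.   ] Ftool [0.1 0.4 0.8] w 0.0597 q7 2.56
[[ 88.62286312 184.05235825]
 [ 83.37556724 150.45746118]] [[399.05800359 393.55546398]
 [399.25684856 412.20319467]]
start [[221.82663087  98.7078014 ]
 [218.73809914  65.91432449]]
```

View pics/w10.png

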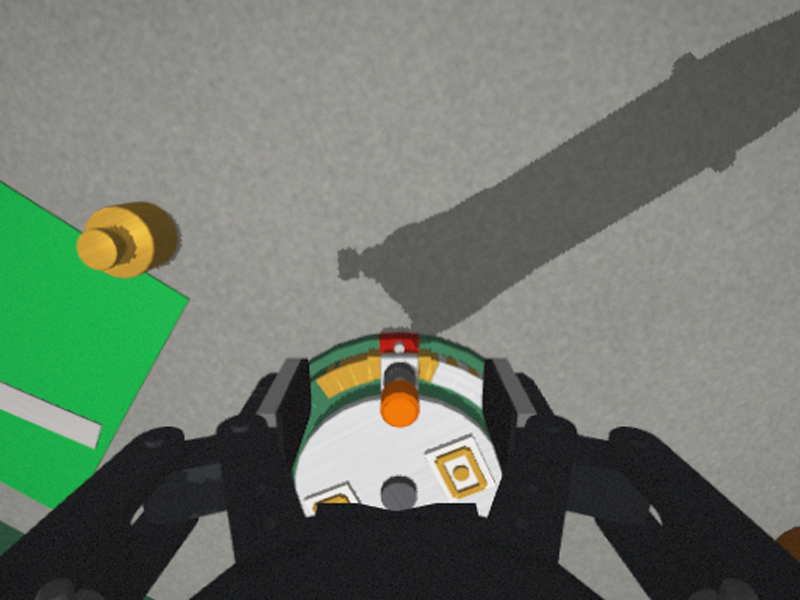

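View pics/s10.png

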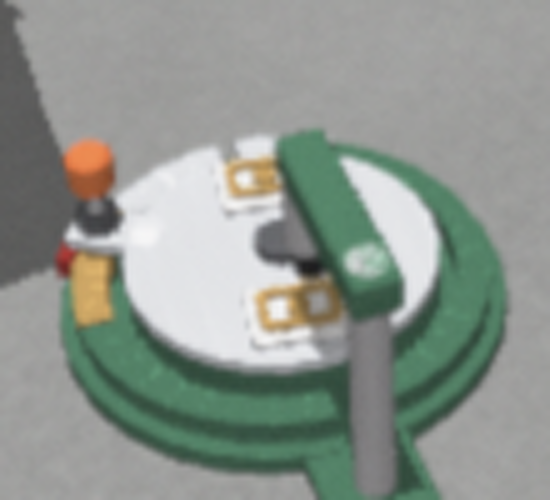

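```bash
python3 -c "
from h import *
from scipy.optimize import least_squares
def cen(im,box):
    x0,x1,y0,y1=box;h=cv2.cvtColor(im[y0:y1,x0:x1],cv2.COLOR_BGR2HSV)
    m=((h[...,0]<=14)&(h[...,0]>=6)&(h[...,1]>150)&(h[...,2]>90)).astype(float);ys,xs=np.nonzero(m);return np.array([xs.mean()+x0,ys.mean()+y0]),len(xs)
cal={n:env.get_calibration(n) for n in('scene','top')}
sb=env.snapshot('scene')[:,:,::-1].copy();tb=env.snapshot('top')[:,:,::-1].copy();cv2.imwrite('pics/tend.png',cv2.resize(tb[125:240,230:330],None,fx=5,fy=5,interpolation=cv2.INTER_CUBIC))
s0=cen(cv2.imread('pics/scene0.png'),(215,235,170,192));t0=cen(cv2.imread('pics/top0.png'),(262,282,208,230))
s1=cen(sb,(188,208,190,208));t1=cen(tb,(285,312,200,232))
print(s0,t0,s1,t1)
f=lambda X,s,t:np.r_[proj(cal['scene'],[X])[0]-s[0],proj(cal['top'],[X])[0]-t[0]]
for s,t in((s0,t0),(s1,t1)):
    r=least_squares(f,[.52,-.05,.09],args=(s,t));d=r.x[:2]-A;print(r.x,r.fun.round(2),np.hypot(*d),np.degrees(np.arctan2(d[1],d[0]))%360)
"
```

```text
(array([224.        , 181.22413793]), 58) (array([270.70212766, 218.70212766]), 47) (array([197.35135135, 198.40540541]), 74) (array([303.44230769, 215.13461538]), 52)
[ 0.51649124 -0.00341803  0.0877489 ] [-0.16  0.01 -0.14 -0.1 ] 0.11140562490928951 156.29846565560413
[ 0.52689104 -0.11104458  0.08728904] [-0.28  0.   -0.27 -0.18] 0.11109294680023564 214.45047949345079
```

View pics/tend.png

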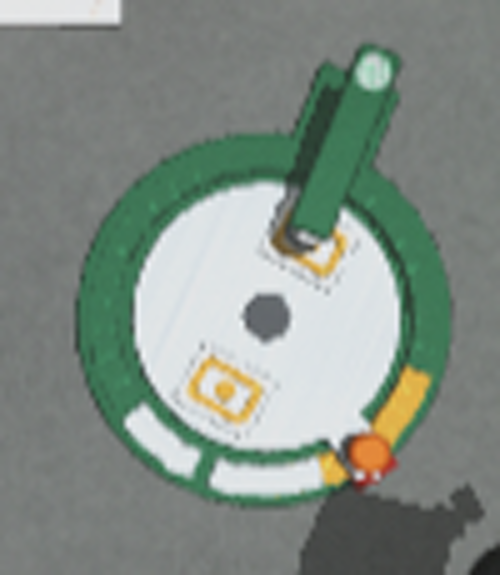

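```bash
python3 -c "
from h import *;rep();print(env.hand_in())"
```

```text
t 14.85 p [ 0.4532 -0.1633  0.2393] r 0.2014 ang 214.84 zdir 34.72 xdir [ 0.  0. -1.] Ftool [ 0.2 -0.   1.7] w 0.0598 q7 2.56
the job is handed in; nothing more can be done
None
```

The turntable is now in the print stop's hole with the plunger home. The job was handed in at about 15 s with the gripper open and well clear of the jig.

- **Pull and swing:** I gripped the orange knob, lifted it about 14 mm (a 10–11 N pull) and swung it anticlockwise on the arc. About 6° before the hole seen in the images, I lowered it onto the brass track, where it read 9.5 mm.
- **Feeling for the hole:** I loosened the jaws and nudged the knob on with a loose pad until the pin snapped in. The sideways force in the readings was mostly 5–6 N. It was about 10 N at one point, where the pad was also pressing down on the knob on the track, so I raised the tool 2 mm and it moved freely.
- **Last checks:** A fit from the scene and top cameras puts the knob centre at 87.3 mm, against 87.7 mm at the start, so the pin is home. The turntable has turned about 58°, from 156.3° to 214.5°, and I had measured the hole at about 214°.
- **Disagreement:** The wrist camera placed the knob 3–5 mm off the other cameras along the radius. I gripped between the two positions, and it made no difference.
- **Not tested:** I did not push the turntable back to prove the lock. That rests on the knob height, the snap, and the knob lining up with the hole.

No contact with the head post or with anything standing around showed in the force readings or the pictures.

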